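# Get the hand pump out from behind the candle lights

## Robot

A 6-joint arm with a two-finger parallel gripper is mounted at the origin on the work surface. World frame = base frame: x ahead of the robot, y to its left, z up, the work surface at z = 0. Lengths are in m, angles in rad, forces in N, time in s.
With the tool pointing down it reaches from about 0.3 to 0.775 m from the base axis. Payload 14.6 kg.
Tool frame: the origin (TCP) lies midway between the tips of the shut fingers; the grasp point (between the pads) lies 19 mm behind it; z points along the fingers, y is the line along which they close (so a half turn about z gives the same grasp; the last joint's range is limited). The gripper opens to 94 mm and grips with 3 to 60 N. Pads are 16 mm wide; open, the fingers measure 119 mm over their backs; the gripper's body (75 mm by 177 mm) begins 78 mm behind the grasp point.
Start: joints at [-1.181, 0.3, 1.521, -0, 1.321, -0.067], TCP at [0.243, -0.494, 0.205] pointing down, gripper open.
Joint ranges: [-3.03, 3.03], [-0.79, 2.21], [0.23, 2.52], [-1.04, 4.18], [0, 3.07], [-2.55, 2.55]. Speed limits (rad/s): [2.22, 2.22, 2.57, 3.14, 3.14, 3.14].

## Interface

Orientations are given as [roll, pitch, yaw] about the fixed x, y, z axes, in that order (R = Rz(yaw) Ry(pitch) Rx(roll)).
In Python, from station import telemetry, optics, ctrl gives the robot as it stands.
- The arm moves only by the tool carry_out, never from a script. Its argument "plan" is a list that holds one entry, the list of rows, each a list of 7 numbers: the shift along the tool's x, y, z in mm, then the turn, a rotation vector about the tool's x, y, z in rad, then the finger opening in mm, from 0 to 94. A call has 1 to 20 rows; each row shifts and turns the commanded pose from where the row before left it, along the tool's axes as they then stand; what a row does not reach is not made up. A row lasts 1/12 s, in which the tool goes at most 41.7 mm and 7.16 degrees, less where a joint would pass 70% of its speed; a pose out of reach is approached as far as the arm can. A call with a gripper value outside its range is refused whole. The fingers move at their own pace and stop on an object; "squeeze" is the grip in N (left out, the last holds). Time passes only in rows, so rows that do not move let the fingers close. It gives the time, the measured TCP pose, the force, the opening and the grip force at its end, in the units of the state.
- telemetry.get_obs(): the state, without advancing time (a new reading comes with each control period).
- optics.camera(name): name is "scene" or "side" or "wrist"; returns a dict with "pixels" (400x640x3 uint8, red, green, blue), "intrinsics" (3x3 intrinsics, pixels), "dist_coeffs" ([k1, k2, p1, p2, k3] as OpenCV has them; the pictures are not rectified), "origin" and "rotation" of the camera in the world. Camera axes: x right, y down, z forward; pixel columns grow to the right and rows downward; lengths in m; the calibration is good to about 2 mm. A picture is of the moment at which its call begins. There is no depth.
- ctrl.hand_in(): hands the job in; it is judged then, once.
The state is a dict: "time_s": time; "qpos": joint angles; "joint_vel": joint speeds; "tau": joint torques, N m; "ee_pos": TCP position; "eef_rot": TCP orientation; "force": force on the tool from outside, world axes, zero at the start; "moment": the same for the moment, N m; "grip_width": finger opening in m; "grip_force": force on a finger pad.
Only numpy, scipy, OpenCV 4.12 (cv2) and the standard library are available. Lean on these libraries where they do the work, as an engineer would, in place of code of your own. Each camera call takes 0.05 s, during which the arm holds its last target. There are 200 camera calls.

## Task

Please get the grey hand pump and its yellow nozzle case out from behind the candle lights: first stand the red votive and the silver lantern both on the green mat, then lay the pump and the case side by side flat in the blue tray, and only then put the votive back on the middle of the round coaster and the lantern back on the middle of the square one. Keep the votive and lantern upright and set them down gently, do not drop them. Leave the little bull and the coaster caddy where they stand.

Things in the scene. Friction and masses are not known exactly. Their poses are not given: they have to be found in the camera images.
- votive_mid (a point): Ribbed red glass votive with a cream candle in it: loose upright round cup, 64 mm across over the ribs, 85 mm tall, about 0.2 kg. Point on its axis half-way up (42.5 mm above its underside), z up. Starts on the round coaster, close in front (robot side) of the pump or the case. Grip it across the sides along the row of the two lights (about 45 mm free between them).
- lantern_mid (a point): Silver aluminium candle lantern, door latched on its -x face: loose, rigid, 0.17 kg; body 58 mm square (foot 62 mm, 8 mm thick), flat sides up to 84 mm, then low roof and cap, 108 mm tall. Point on its axis half-way up (54 mm above the underside); x, y square to its sides, z up. Starts on the square coaster before pump or case. Grip along y, a little above half height, so the cap clears the palm.
- pump_mid (a point): Grey plastic hand pump lying flat behind a light (far side from the robot), loose, 0.13 kg: 153 mm long in x (nozzle +x, 62 mm wide T-handle -x), round barrel 38 mm across, 86 mm long, centred on this point; it rests on square 44 mm collars at the barrel ends. Point on the barrel axis, 22 mm above the underside; z up. Grip across the barrel (its y). About 12 mm are free between it and the light.
- nozzle_case_mid (a point): Yellow plastic nozzle case with a white label on its lid, a loose closed box 64 mm long (x) by 40 mm wide (y) by 34 mm tall, about 0.05 kg, next to the pump behind the other candle light. The point is its centre, 17 mm above its underside; z is up. Grip it across its 40 mm width (along y).
- coaster_round: Round light-wood coaster with a cork face, 72 mm across and 5 mm thick, fixed on the dark wooden display board (board top 10 mm above the shelf): the votive's home. Origin: centre of its underside, which is 10 mm above the shelf; z up.
- coaster_square: Square light-wood coaster with a cork face, 72 mm by 72 mm and 5 mm thick, fixed on the dark display board: the lantern's home. Origin: centre of its underside, 10 mm above the shelf; x and y square to its sides, z up.
- mat: Green felt-covered mat, flat and fixed on one side of the shelf (left or right), 250 mm along x by 150 mm along y, 4 mm thick: the side area where the votive and the lantern stand meanwhile. Origin: centre of its underside, at shelf height; z up.
- tray: Shallow blue tray, fixed, on the other side of the shelf, 250 mm along x by 190 mm along y outside, rim 14 mm tall and 5 mm thick, inner floor 5 mm above the shelf: where pump and case go, each flat on its floor (the pump fits lying along the tray's y with the case beside it). Origin: centre of its underside, at shelf height; z up.
- bull_mid (a point): Small terracotta bull figurine with white horns, 100 mm long and 76 mm tall, loose, standing beyond the board at one rear corner. The point is 36 mm above its feet. Not to be disturbed.
- caddy_mid (a point): Pile of wooden coasters in their holder, 98 mm square and 54 mm tall, loose, beyond the board at the other rear corner. The point is its centre, 27 mm above its underside. Not to be disturbed.
Things that resemble listed ones, but are neither listed nor needed, are in the scene too. What is meant by the part that bears nozzle_case_mid is not purple, and is the smaller of those in its own colour.

How it is judged:
By the outcome, as a careful person would: the job done as asked, in the order asked, and still so for the second after the job is handed in, with the robot touching nothing.
It also fails if it takes over 141 s, if anything falls off the work surface, if the arm or the gripper's body presses on something with over 40 N, if the wrist force passes 120 N, or if a joint passes its speed limit or range.

## Working session

There is one attempt and no reset: what is moved stays moved. The work goes in short steps, Python scripts to look and compute and a tool call to move; the robot and the scene stay as the last step left them, time stands still between calls to the robot, and variables do not carry over. Pictures are saved under pics/ and viewed, at most 14 in all, crops included, and the job is handed in when it is done.

Besides the shell and the picture viewer there is one more tool, called after ">>>" as a command line: name --argument value ..., lists and objects as JSON in quotes. carry_out: Moves the arm, as the interface text tells. Its arguments: {"type":"object","properties":{"plan":{"type":"array","items":{"type":"array","items":{"type":"array","items":{"type":"number"}}}},"squeeze":{"type":"number"}},"required":["plan"]}

```bash
mkdir -p pics; ls
python3 - <<'E'
from station import telemetry, optics
import cv2,numpy as np
for n in ["scene","side"]:
    c=optics.camera(n); cv2.imwrite(f"pics/{n}0.png",c["pixels"][:,:,::-1])
    print(n,np.round(c["intrinsics"],1).tolist(),c["dist_coeffs"],np.round(c["origin"],3),np.round(c["rotation"],3).tolist())
print(telemetry.get_obs())
E
```

```text
pics
scene [[488.8, 0.0, 322.5], [0.0, 488.8, 201.4], [0.0, 0.0, 1.0]] [-0.08546776  0.          0.          0.          0.        ] [ 1.066 -0.636  1.073] [-2.468, -0.003, 0.626]
side [[367.7, 0.0, 318.2], [0.0, 367.7, 196.9], [0.0, 0.0, 1.0]] [0.01615566 0.         0.         0.         0.        ] [ 0.35  -0.455  0.676] [-2.436, 0.006, -0.458]
{'time_s': 0.1, 'qpos': array([-1.18060001e+00,  3.00421621e-01,  1.52152151e+00,  3.01835363e-05,
        1.32069636e+00, -6.65688038e-02]), 'joint_vel': array([-0.00023857, -0.00204518, -0.00200102,  0.00023003,  0.00226966,
        0.00017021]), 'tau': array([ 1.12373880e-04, -5.32649803e+01, -3.53286982e+01,  7.09134294e-02,
        2.35031551e-02, -6.44852798e-05]), 'ee_pos': array([ 0.24250593, -0.49338782,  0.20493867]), 'eef_rot': array([-3.14055008e+00, -9.88070745e-05,  4.56757582e-01]), 'force': array([ 0.01636342,  0.39236189, -0.15379927]), 'moment': array([-0.00702542,  0.00975468, -0.04879031]), 'grip_force': 0.0, 'grip_width': 0.09416892858772176}
```

View pics/scene0.png

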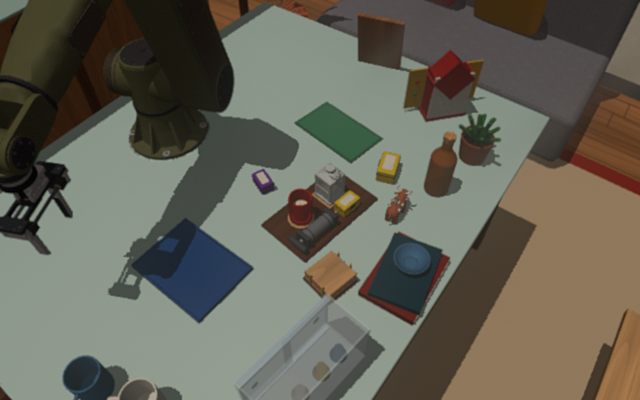

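View pics/side0.png

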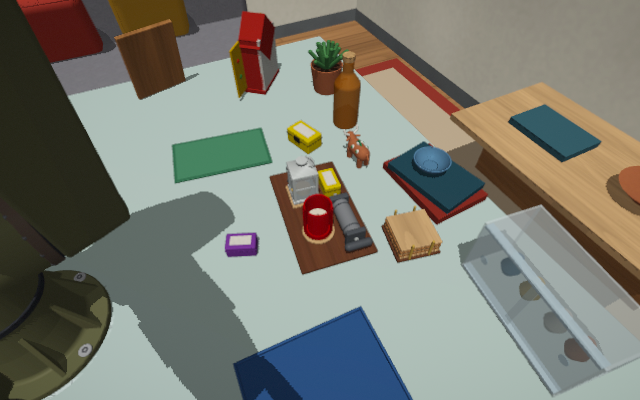

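The scene view shows the board with the votive (300,208), lantern (329,185) and pump (315,230). There are three case candidates: yellow on the board (347,203), a larger yellow one (388,165) and a purple one (262,180). The one at (347,203) fits: it is yellow, the smaller of the two, and sits beside the pump behind the lantern. I'll confirm it in an enlarged crop.

```bash
cat > h.py <<'E'
import numpy as np,cv2
from scipy.spatial.transform import Rotation as R
from station import telemetry, optics
def P(c,uv,z):
    uv=np.array(uv,float).reshape(-1,1,2)
    n=cv2.undistortPoints(uv,c["intrinsics"],np.array(c["dist_coeffs"]))[:,0]
    d=np.c_[n,np.ones(len(n))]@R.from_euler('xyz',c["rotation"]).as_matrix().T
    o=np.array(c["origin"]); return o+d*((z-o[2])/d[:,2])[:,None]
def proj(c,X):
    Rm=R.from_euler('xyz',c["rotation"]).as_matrix()
    return cv2.projectPoints(np.array(X,float).reshape(-1,1,3),cv2.Rodrigues(Rm.T)[0],-Rm.T@np.array(c["origin"]),c["intrinsics"],np.array(c["dist_coeffs"]))[0][:,0]
def crop(c,u0,v0,u1,v1,s,name):
    im=cv2.resize(c["pixels"][v0:v1,u0:u1,::-1],None,fx=s,fy=s,interpolation=cv2.INTER_CUBIC)
    cv2.imwrite("pics/"+name,im)
E
python3 - <<'E'
from h import *
c=optics.camera("scene"); crop(c,240,150,400,270,5,"s1.png")
s=optics.camera("side"); crop(s,260,140,390,280,4.2,"d1.png")
print("mat",P(c,[[327,103],[382,137],[350,160],[296,126]],.004).round(3).tolist())
print("tray",P(c,[[186,220],[252,268],[199,319],[133,265]],.014).round(3).tolist())
print("mat side",P(s,[[172,150],[263,129],[271,159],[176,181]],.004).round(3).tolist())
print("board",P(c,[[326,165],[377,201],[308,257],[263,222]],.01).round(3).tolist())
E
```

```text
mat [[0.334, 0.408, 0.004], [0.568, 0.377, 0.004], [0.542, 0.235, 0.004], [0.319, 0.257, 0.004]]
tray [[0.312, -0.219, 0.014], [0.555, -0.226, 0.014], [0.546, -0.405, 0.014], [0.305, -0.4, 0.014]]
mat side [[0.321, 0.386, 0.004], [0.572, 0.359, 0.004], [0.547, 0.234, 0.004], [0.306, 0.266, 0.004]]
board [[0.499, 0.171, 0.01], [0.693, 0.144, 0.01], [0.648, -0.116, 0.01], [0.483, -0.098, 0.01]]
```

View pics/s1.png

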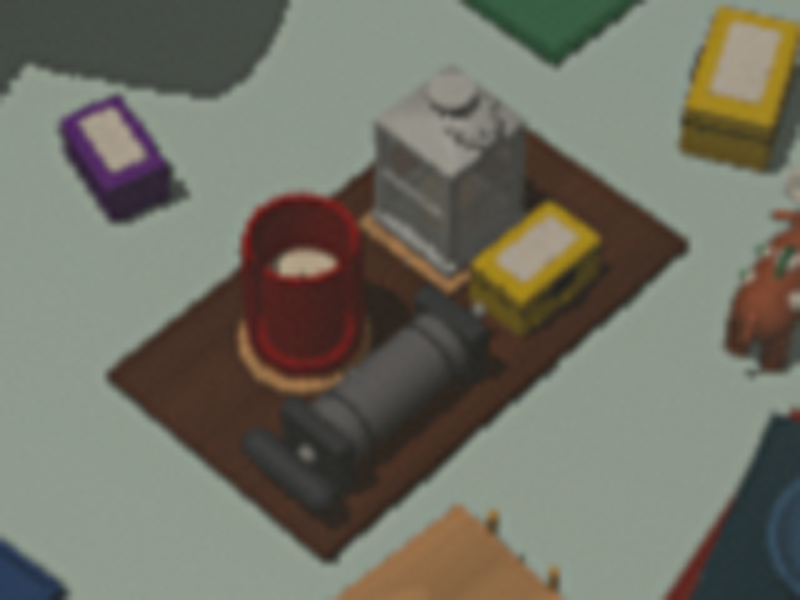

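View pics/d1.png

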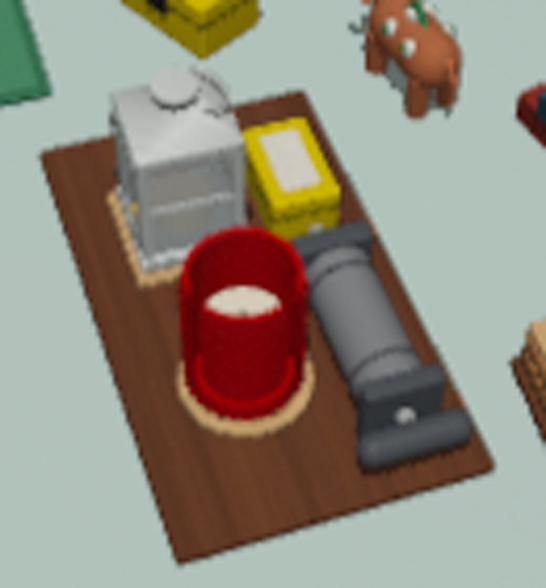

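The crop confirms it: yellow with a white label, on the board behind the lantern at crop (535,265), and smaller than the yellow box at (740,85). The purple box (115,160) is ruled out by colour. Next, first position estimates.

```bash
cat >> h.py <<'E'
def C(x,off,s): return (np.array(x,float)+.5)/s-.5+np.array(off)
E
python3 - <<'E'
from h import *
c=optics.camera("scene"); s=optics.camera("side")
def a(n,z,pc,ps):
    print(n); 
    if pc: print(' sc',P(c,C(pc,(240,150),5),z)[:,:2].round(3).tolist())
    if ps: print(' sd',P(s,C(ps,(260,140),4.2),z)[:,:2].round(3).tolist())
a('votive rim L R mid',.1,[[243,240],[362,240],[302,195],[302,238]],[[181,285],[306,285],[243,228]])
a('coaster bottom',.015,[[304,392],[240,340]],[[245,435],[178,375],[314,375]])
a('cap',.121,[[452,85]],[[174,85]])
a('lantern coaster',.015,[[362,222],[455,292]],[[108,196],[146,285]])
a('case top',.044,[[471,265],[553,202],[601,240],[520,305]],[[243,127],[302,118],[340,185],[264,215]])
a('board',.01,[[108,376],[330,560],[687,243],[525,125]],[[42,152],[300,92],[493,467],[180,563]])
a('pump collars top far(2),near(2)',.054,[[425,287],[482,332],[285,402],[355,455]],[[296,240],[370,228],[357,385],[440,368]])
a('mat s',.004,None,None)
print(P(s,[[358,308],[235,365],[411,400]],.014).round(3).tolist())
print('bull',P(c,[[398,207]],.03).round(3),'caddy',P(c,[[331,273]],.04).round(3))
E
```

```text
votive rim L R mid
 sc [[0.535, -0.047], [0.584, -0.011], [0.541, -0.005], [0.558, -0.028]]
 sd [[0.525, -0.024], [0.578, -0.051], [0.567, -0.005]]
coaster bottom
 sc [[0.579, -0.058], [0.53, -0.051]]
 sd [[0.539, -0.064], [0.524, -0.015], [0.587, -0.047]]
cap
 sc [[0.57, 0.088]]
 sd [[0.57, 0.082]]
lantern coaster
 sc [[0.534, 0.054], [0.605, 0.044]]
 sd [[0.54, 0.118], [0.533, 0.048]]
case top
 sc [[0.614, 0.046], [0.625, 0.109], [0.661, 0.102], [0.651, 0.039]]
 sd [[0.622, 0.108], [0.656, 0.099], [0.65, 0.043], [0.603, 0.042]]
board
 sc [[0.485, -0.108], [0.651, -0.13], [0.688, 0.152], [0.565, 0.172]]
 sd [[0.52, 0.173], [0.681, 0.149], [0.643, -0.134], [0.48, -0.113]]
pump collars top far(2),near(2)
 sc [[0.607, 0.013], [0.649, 0.006], [0.593, -0.09], [0.641, -0.095]]
 sd [[0.606, 0.011], [0.645, 0.001], [0.589, -0.086], [0.631, -0.095]]
mat s
[[0.542, -0.227, 0.014], [0.304, -0.221, 0.014], [0.541, -0.397, 0.014]]
bull [[0.758 0.145 0.03 ]] caddy [[ 0.732 -0.134  0.04 ]]
```

Estimates (m): votive ≈ (0.556, -0.030), lantern ≈ (0.571, 0.082), case ≈ (0.636, 0.073), pump ≈ (0.620, -0.041), row yaw ≈ -0.13. Mat ≈ (0.44, 0.315), tray ≈ (0.43, -0.312). Now moving above the lights for a look with the wrist camera.

>>> carry_out --plan '[[[23.8,-16.9,-5.5,0,0,0,94],[23.8,-16.9,-5.5,0,0,0,94],[23.8,-16.9,-5.5,0,0,0,94],[23.8,-16.9,-5.5,0,0,0,94],[23.8,-16.9,-5.5,0,0,0,94],[23.8,-16.9,-5.5,0,0,0,94],[23.8,-16.9,-5.5,0,0,0,94],[23.8,-16.9,-5.5,0,0,0,94],[23.8,-16.9,-5.5,0,0,0,94],[23.8,-16.9,-5.5,0,0,0,94],[23.8,-16.9,-5.5,0,0,0,94],[23.8,-16.9,-5.5,0,0,0,94],[23.8,-16.9,-5.5,0,0,0,94],[23.8,-16.9,-5.5,0,0,0,94],[23.8,-16.9,-5.5,0,0,0,94],[23.8,-16.9,-5.5,0,0,0,94],[23.8,-16.9,-5.5,0,0,0,94],[23.8,-16.9,-5.5,0,0,0,94],[23.8,-16.9,-5.5,0,0,0,94],[23.8,-16.9,-5.5,0,0,0,94]]]'

```text
time_s: 1.97
ee_pos: [0.5211, 0.0212, 0.3157]
eef_rot: [3.142, -0.0, 0.457]
force: [0.6, 0.4, -0.2]
grip_width: 0.094
grip_force: 0.0
```

>>> carry_out --plan '[[[0,0,0,0,0,0.117,94],[0,0,0,0,0,0.117,94],[0,0,0,0,0,0.117,94],[0,0,0,0,0,0.117,94],[0,0,0,0,0,0.119,94],[0,0,0,0,0,0,94],[0,0,0,0,0,0,94],[0,0,0,0,0,0,94]]]'

```text
time_s: 2.63
ee_pos: [0.5207, 0.0197, 0.3154]
eef_rot: [-3.142, 0.0, -0.126]
force: [-0.3, -0.4, 0.8]
grip_width: 0.0941
grip_force: 0.0
```

Run:
```python
from h import *
w=optics.camera("wrist"); cv2.imwrite("pics/w1.png",w["pixels"][:,:,::-1])
print(np.round(w["intrinsics"],1).tolist(),w["dist_coeffs"],np.round(w["origin"],3),np.round(w["rotation"],3))
o=telemetry.get_obs(); print(o["ee_pos"],o["eef_rot"],o["qpos"])
```

```text
[[340.8, 0.0, 325.5], [0.0, 340.8, 196.8], [0.0, 0.0, 1.0]] [-0.04854778  0.          0.          0.          0.        ] [0.596 0.01  0.494] [ 2.877e+00 -1.000e-03 -1.697e+00]
[0.52068076 0.01966965 0.31542456] [ 3.14158635e+00  4.63661591e-05 -1.26891997e-01] [-3.25405466e-02  1.74240306e-01  1.42344689e+00 -1.90445341e-06
  1.54395221e+00  1.66514783e+00]
```

View pics/w1.png

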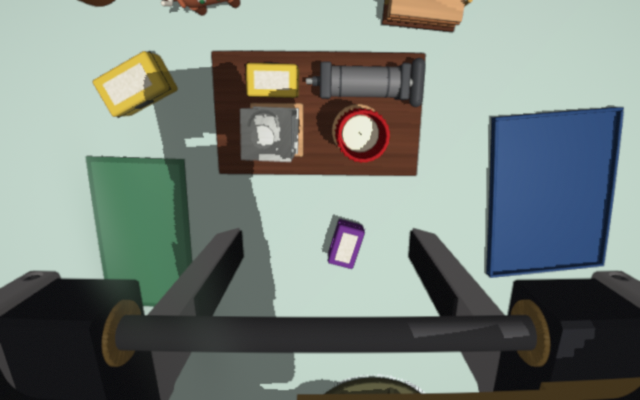

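Wrist view: lantern (270,133), votive rim (361,134), case (272,80), pump barrel (367,80) with the nozzle at (305,81) and the T-handle at (418,81), mat on the left, tray on the right. One enlarged crop for precise pixels.

Run:
```python
from h import *
im=cv2.imread("pics/w1.png")[40:190,205:435]; cv2.imwrite("pics/w1c.png",cv2.resize(im,None,fx=3.4,fy=3.4,interpolation=cv2.INTER_CUBIC))
```

```text
(no output)
```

View pics/w1c.png

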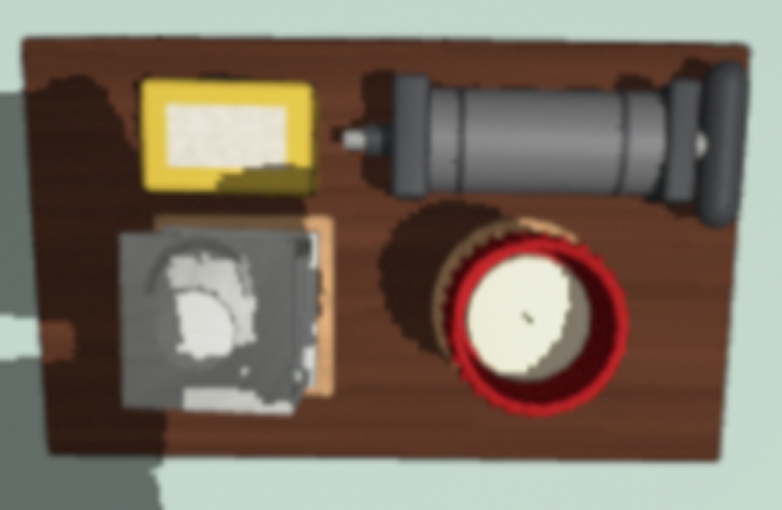

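Run:
```python
from h import *
w=optics.camera("wrist")
def a(n,z,p):
    q=P(w,C(p,(205,40),3.4),z)[:,:2]; print(n,q.round(4).tolist(),q.mean(0).round(4)); return q
ang=lambda d: round(float(np.arctan2(-d[0],d[1])),3)
a('votive rim L,R,T,B',.1,[[446,326],[630,326],[540,235],[540,416]])
q=a('lantern eave z.099 TL TR BL BR',.099,[[119,235],[300,234],[121,408],[296,413]]); print(ang(q[0]-q[1]),ang(q[2]-q[3]))
q=a('sq coaster TR BR',.015,[[333,217],[332,396],[154,217]]); print(ang(q[2]-q[0]), (q[1]+q[2])/2)
q=a('case',.044,[[144,79],[316,84],[146,190],[316,193]]); print(ang(q[0]-q[1]),ang(q[2]-q[3]))
q=a('pump nozzle/handle axis z.032',.032,[[342,139],[745,145]]); print(ang(q[0]-q[1]))
q=a('collars top z.054: far TL BL ; near TR BR',.054,[[394,74],[394,197],[702,78],[696,203]]); print(ang(q[0]-q[2]),ang(q[1]-q[3]))
q=a('barrel silhouette z.032 (T,B)',.034,[[450,88],[450,192],[640,92],[640,194]])
q=a('board',.01,[[23,38],[749,46],[48,455],[719,460]]);print(ang(q[0]-q[1]),ang(q[2]-q[3]))
q=P(w,[[490,117],[621,108],[605,266],[488,275]],.014)[:,:2];print('tray',q.round(3).tolist(),q.mean(0).round(4))
q=P(w,[[87,156],[184,158]],.004)[:,:2];print('mat',q.round(3).tolist(),ang(q[0]-q[1]))
```

```text
votive rim L,R,T,B [[0.5605, 0.0023], [0.5528, -0.0593], [0.5863, -0.0321], [0.5261, -0.026]] [ 0.5564 -0.0288]
lantern eave z.099 TL TR BL BR [[0.6042, 0.1064], [0.5966, 0.0467], [0.5471, 0.1166], [0.5376, 0.057]] [0.5714 0.0817]
-0.126 -0.158
sq coaster TR BR [[0.6016, 0.0404], [0.5303, 0.0511], [0.611, 0.1116]] [0.581  0.0677]
-0.131 [0.57067719 0.08135323]
case [[0.6592, 0.1004], [0.6491, 0.038], [0.6202, 0.1067], [0.6108, 0.0436]] [0.6348 0.0721]
-0.161 -0.149
pump nozzle/handle axis z.032 [[0.6295, 0.0318], [0.6084, -0.1207]] [ 0.619  -0.0445]
-0.138
collars top z.054: far TL BL ; near TR BR [[0.6477, 0.0091], [0.6054, 0.0147], [0.6328, -0.1005], [0.5895, -0.0952]] [ 0.6188 -0.043 ]
-0.135 -0.143
barrel silhouette z.032 (T,B) [[0.6424, -0.0111], [0.6049, -0.0066], [0.6322, -0.0818], [0.5951, -0.0788]] [ 0.6187 -0.0446]
board [[0.6856, 0.1519], [0.6462, -0.1308], [0.5203, 0.1756], [0.4816, -0.1084]] [0.5834 0.0221]
-0.139 -0.135
tray [[0.552, -0.216], [0.543, -0.407], [0.295, -0.405], [0.307, -0.212]] [ 0.4243 -0.3101]
mat [[0.571, 0.369], [0.549, 0.224]] -0.154
```

Add to h.py:
```python
def go(x,y,z,yaw):
    o=telemetry.get_obs(); p=o["ee_pos"]; Rm=R.from_euler('xyz',o["eef_rot"]); a=o["eef_rot"][2]
    d=Rm.inv().apply(np.array([x,y,z])-p)*1000
    print("shift mm",d.round(1),"turn z",round((a-yaw+np.pi)%(2*np.pi)-np.pi,3),"| at",p.round(4),o["eef_rot"].round(3),"w",round(o["grip_width"],4),"F",round(o["grip_force"],1),np.round(o["force"],1),"t",round(o["time_s"],2))
```

```text
(no output)
```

>>> carry_out --plan '[[[4.2,4.4,10,0,0,0.009,80],[4.2,4.4,18,0,0,0,80],[4.2,4.4,20,0,0,0,80],[4.2,4.4,20,0,0,0,80],[4.2,4.4,20,0,0,0,80],[4.2,4.4,20,0,0,0,80],[4.2,4.4,20,0,0,0,80],[4.2,4.4,20,0,0,0,80],[4.2,4.4,18,0,0,0,80],[3.7,4.2,14,0,0,0,80],[0,0,0,0,0,0,80],[0,0,0,0,0,0,80]]]'

```text
time_s: 3.73
ee_pos: [0.5554, -0.0297, 0.1347]
eef_rot: [3.142, 0.002, -0.139]
force: [0.4, -0.1, 0.4]
grip_width: 0.0801
grip_force: 0.0
```

```bash
python3 -c "
from h import *
go(.5563,-.029,.043,-.136)
c=optics.camera('side'); crop(c,250,110,410,280,3.5,'d2.png')"
```

```text
shift mm [ 0.9 -0.8 91.7] turn z -0.003 | at [ 0.5554 -0.0297  0.1347] [ 3.142e+00  2.000e-03 -1.390e-01] w 0.0801 F 0.0 [ 0.4 -0.1  0.4] t 3.73
```

View pics/d2.png

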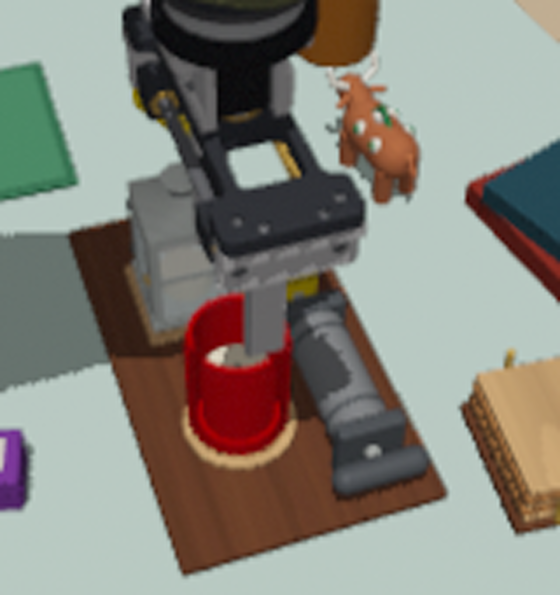

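The side crop shows the near finger (265,320) outside the votive's near wall and lined up with the row, with the pump clear of the fingers. Descending and gripping.

>>> carry_out --plan '[[[0.9,-0.8,14,0,0,0,80],[0,0,18,0,0,0,80],[0,0,18,0,0,0,80],[0,0,16,0,0,0,80],[0,0,14,0,0,0,80],[0,0,8,0,0,0,80],[0,0,3,0,0,0,80],[0,0,0,0,0,0,80],[0,0,0,0,0,0,56],[0,0,0,0,0,0,56],[0,0,0,0,0,0,56],[0,0,0,0,0,0,56],[0,0,0,0,0,0,56],[0,0,0,0,0,0,56]]]' --squeeze 12

```text
time_s: 4.95
ee_pos: [0.5571, -0.0287, 0.0452]
eef_rot: [-3.142, -0.001, -0.139]
force: [-2.3, 1.0, 6.1]
grip_width: 0.0607
grip_force: 12.0
```

>>> carry_out --plan '[[[0,0,-3,0,0,0,56],[0,0,-6,0,0,0,56],[0,0,-10,0,0,0,56],[0,0,-15,0,0,0,56],[0,0,-18,0,0,0,56],[0,0,-18,0,0,0,56],[0,0,-18,0,0,0,56],[0,0,-18,0,0,0,56],[0,0,-18,0,0,0,56],[0,0,-18,0,0,0,56],[0,0,-10,0,0,0,56],[0,0,-4,0,0,0,56],[0,0,0,0,0,0,56]]]'

```text
time_s: 6.03
ee_pos: [0.5569, -0.0288, 0.2012]
eef_rot: [-3.142, -0.001, -0.139]
force: [0.0, -0.2, -2.3]
grip_width: 0.0607
grip_force: 12.0
```

```bash
python3 -c "
from h import *
go(.384,.324,.20,-.139)
w=optics.camera('wrist'); cv2.imwrite('pics/w2.png',w['pixels'][:,:,::-1]); c=optics.camera('scene'); cv2.imwrite('pics/s2.png',c['pixels'][:,:,::-1]);
import pickle; pickle.dump((w,c),open('w2.pkl','wb'))"
```

```text
shift mm [-220.2 -325.4    0.9] turn z -0.0 | at [ 0.5569 -0.0288  0.2012] [-3.142e+00 -1.000e-03 -1.390e-01] w 0.0607 F 12.0 [ 0.  -0.2 -2.3] t 6.03
```

View pics/w2.png

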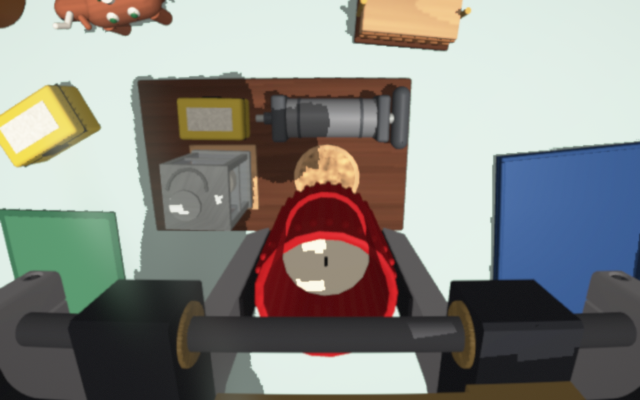

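The votive hangs upright between the fingers (330,260), weighing about 2.3 N. The round coaster is visible at (327,175). Moving to the mat.

>>> carry_out --plan '[[[-3.7,-5.5,0,0,0,0,56],[-7.4,-11,0,0,0,0,56],[-12.37,-18.28,0,0,0,0,56],[-12.37,-18.28,0,0,0,0,56],[-12.37,-18.28,0,0,0,0,56],[-12.37,-18.28,0,0,0,0,56],[-12.37,-18.28,0,0,0,0,56],[-12.37,-18.28,0,0,0,0,56],[-12.37,-18.28,0,0,0,0,56],[-12.37,-18.28,0,0,0,0,56],[-12.37,-18.28,0,0,0,0,56],[-12.37,-18.28,0,0,0,0,56],[-12.37,-18.28,0,0,0,0,56],[-12.37,-18.28,0,0,0,0,56],[-12.37,-18.28,0,0,0,0,56],[-12.37,-18.28,0,0,0,0,56],[-12.37,-18.28,0,0,0,0,56],[-12.37,-18.28,0,0,0,0,56],[-7.4,-11,0,0,0,0,56],[-3.7,-5.5,0,0,0,0,56]]]'

```text
time_s: 7.8
ee_pos: [0.3821, 0.3257, 0.2]
eef_rot: [3.141, 0.001, -0.137]
force: [0.5, -0.1, -1.6]
grip_width: 0.0607
grip_force: 12.0
```

>>> carry_out --plan '[[[0,0,0,0,0,0,56],[0,0,4,0,0,0,56],[0,0,8,0,0,0,56],[0,0,14,0,0,0,56],[0,0,18,0,0,0,56],[0,0,18,0,0,0,56],[0,0,18,0,0,0,56],[0,0,18,0,0,0,56],[0,0,18,0,0,0,56],[0,0,14,0,0,0,56],[0,0,10,0,0,0,56],[0,0,7,0,0,0,56],[0,0,4,0,0,0,56],[0,0,3,0,0,0,56],[0,0,0,0,0,0,56],[0,0,0,0,0,0,56]]]'

```text
time_s: 9.13
ee_pos: [0.3842, 0.3243, 0.0469]
eef_rot: [-3.141, -0.001, -0.139]
force: [0.1, 0.5, -2.2]
grip_width: 0.0608
grip_force: 12.0
```

```bash
python3 -c "
from h import *
go(.384,.324,.0342,-.139)
c=optics.camera('scene'); crop(c,270,80,430,200,5,'s3.png')"
```

```text
shift mm [-0.2  0.3 12.7] turn z -0.0 | at [0.3842 0.3243 0.0469] [-3.141e+00 -1.000e-03 -1.390e-01] w 0.0608 F 12.0 [ 0.1  0.5 -2.2] t 9.13
```

View pics/s3.png

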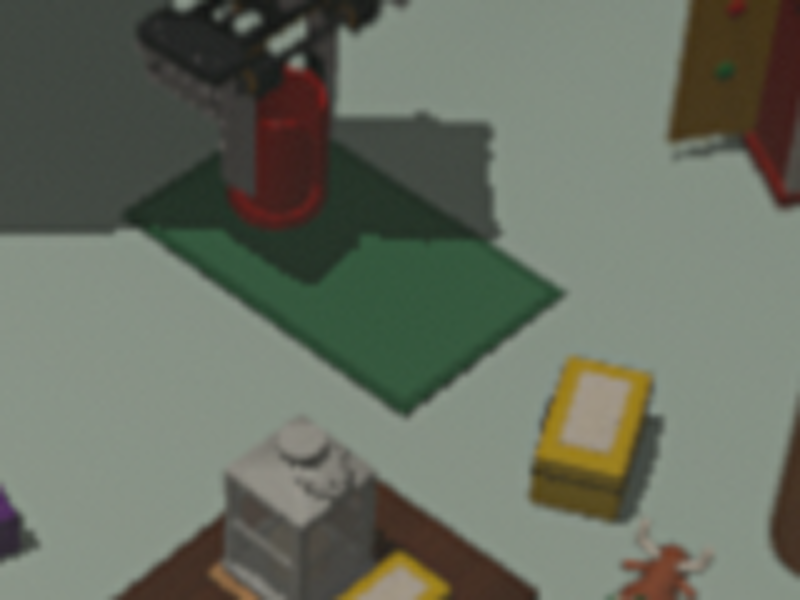

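The votive is upright over the middle of the mat's near half (base at crop (280,215)). Lowering gently until contact.

>>> carry_out --plan '[[[0,0,3,0,0,0,56],[0,0,3,0,0,0,56],[0,0,2,0,0,0,56],[0,0,1.5,0,0,0,56],[0,0,1.0,0,0,0,56],[0,0,1.0,0,0,0,56],[0,0,0,0,0,0,56],[0,0,0,0,0,0,56]]]'

```text
time_s: 9.85
ee_pos: [0.384, 0.3242, 0.035]
eef_rot: [-3.142, -0.0, -0.139]
force: [0.4, -1.5, -2.7]
grip_width: 0.0604
grip_force: 12.0
```

>>> carry_out --plan '[[[0,0,0.6,0,0,0,56],[0,0,0.6,0,0,0,56],[0,0,0,0,0,0,56],[0,0,0,0,0,0,56]]]'

```text
time_s: 10.18
ee_pos: [0.384, 0.3242, 0.0342]
eef_rot: [-3.141, -0.0, -0.139]
force: [-2.0, -1.2, 5.3]
grip_width: 0.0607
grip_force: 12.0
```

>>> carry_out --plan '[[[0,0,0,0,0,0,66],[0,0,0,0,0,0,72],[0,0,0,0,0,0,80],[0,0,0,0,0,0,80],[0,0,-5,0,0,0,80],[0,0,-12,0,0,0,80],[0,0,-20,0,0,0,80],[0,0,-25,0,0,0,80],[0,0,-25,0,0,0,80],[0,0,-25,0,0,0,80],[0,0,-25,0,0,0,80],[0,0,-15,0,0,0,80],[0,0,-8,0,0,0,80],[0,0,0,0,0,0,80]]]'

```text
time_s: 11.35
ee_pos: [0.3843, 0.3244, 0.1953]
eef_rot: [-3.14, -0.002, -0.139]
force: [-0.6, 0.5, -0.2]
grip_width: 0.0801
grip_force: 0.0
```

```bash
python3 -c "
from h import *
go(.571,.0815,.16,-.14)"
```

```text
shift mm [218.5 214.8  35.4] turn z 0.001 | at [0.3843 0.3244 0.1953] [-3.14e+00 -2.00e-03 -1.39e-01] w 0.0801 F 0.0 [-0.6  0.5 -0.2] t 11.35
```

>>> carry_out --plan '[[[7,6.9,0,0,0,0,80],[14.1,13.9,0,0,0,0,80],[17.6,17.3,0,0,0,0,80],[17.6,17.3,0,0,0,0,80],[17.6,17.3,0,0,0,0,80],[17.6,17.3,0,0,0,0,80],[17.6,17.3,0,0,0,0,80],[17.6,17.3,0,0,0,0,80],[17.6,17.3,0,0,0,0,80],[17.6,17.3,5,0,0,0,80],[17.6,17.3,8,0,0,0,80],[17.6,17.3,8,0,0,0,80],[14.1,13.9,8,0,0,0,80],[7,6.9,6,0,0,0,80],[0,0,0,0,0,0,80],[0,0,0,0,0,0,80]]]'

```text
time_s: 12.68
ee_pos: [0.5697, 0.0812, 0.1578]
eef_rot: [3.141, 0.002, -0.14]
force: [-0.3, 0.6, 0.5]
grip_width: 0.0803
grip_force: 0.0
```

```bash
python3 -c "
from h import *
go(.571,.0815,.058,-.14)
w=optics.camera('wrist'); cv2.imwrite('pics/w3.png',w['pixels'][:,:,::-1]);import pickle; pickle.dump(w,open('w3.pkl','wb'))"
```

```text
shift mm [ 1.5 -0.5 99.8] turn z 0.0 | at [0.5697 0.0812 0.1578] [ 3.141e+00  2.000e-03 -1.400e-01] w 0.0803 F 0.0 [-0.3  0.6  0.5] t 12.68
```

View pics/w3.png

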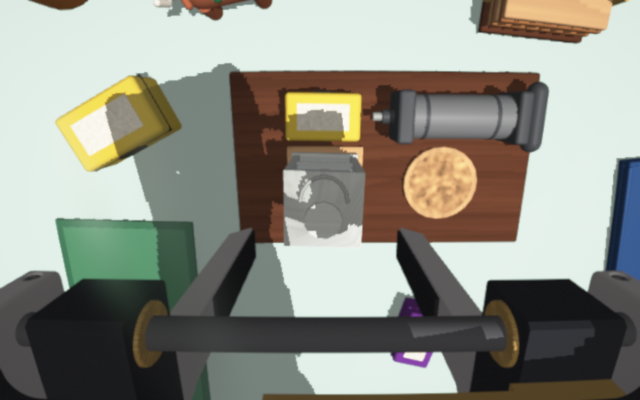

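The lantern (323,205) is centred between the fingers, and the round coaster is fully visible at (440,183). Descending to the lantern.

>>> carry_out --plan '[[[1.4,-0.5,10,0,0,0,80],[0,0,16,0,0,0,80],[0,0,18,0,0,0,80],[0,0,18,0,0,0,80],[0,0,16,0,0,0,80],[0,0,12,0,0,0,80],[0,0,7,0,0,0,80],[0,0,3,0,0,0,80],[0,0,0,0,0,0,80],[0,0,0,0,0,0,52],[0,0,0,0,0,0,52],[0,0,0,0,0,0,52],[0,0,0,0,0,0,52],[0,0,0,0,0,0,52],[0,0,0,0,0,0,52]]]' --squeeze 12

```text
time_s: 13.98
ee_pos: [0.572, 0.0817, 0.0594]
eef_rot: [-3.141, -0.001, -0.139]
force: [-1.0, 1.1, 5.6]
grip_width: 0.058
grip_force: 11.9
```

```bash
python3 -c "
from h import *
import pickle; w=pickle.load(open('w3.pkl','rb'))
q=P(w,[[403.5,183],[476.5,183],[440,147],[440,219]],.015)[:,:2]; print(q.round(4).tolist(),q.mean(0))
im=w['pixels'].astype(int); m=(im[:,:,0]>im[:,:,2]+45)&(im[:,:,0]>130); n,l,s,ce=cv2.connectedComponentsWithStats(m.astype('uint8')); i=l[183,440]; print(s[i],ce[i],P(w,[ce[i]],.015))
go(.492,.308,.2,-.14)"
```

```text
[[0.5614, 0.0057], [0.5514, -0.0655], [0.5915, -0.0316], [0.5194, -0.0278]] [ 0.5559211  -0.02979839]
[ 403  146   75   74 4273] [440.12988533 182.30985256] [[ 0.5571134  -0.02985869  0.015     ]]
shift mm [-110.5 -213.  -140.7] turn z 0.001 | at [0.572  0.0817 0.0594] [-3.141e+00 -1.000e-03 -1.390e-01] w 0.058 F 11.9 [-1.   1.1  5.6] t 13.98
```

>>> carry_out --plan '[[[0,0,-3,0,0,0,52],[0,0,-6,0,0,0,52],[0,0,-12,0,0,0,52],[0,0,-18,0,0,0,52],[0,0,-20,0,0,0,52],[0,0,-20,0,0,0,52],[0,0,-20,0,0,0,52],[0,0,-20,0,0,0,52],[0,0,-12,0,0,0,52],[0,0,-8,0,0,0,52],[0,0,0,0,0,0,52]]]'

```text
time_s: 14.9
ee_pos: [0.5721, 0.0816, 0.1994]
eef_rot: [-3.141, -0.002, -0.139]
force: [-0.0, 0.1, -1.0]
grip_width: 0.0583
grip_force: 11.9
```

>>> carry_out --plan '[[[-3,-6,0,0,0,0,52],[-6,-11.6,0,0,0,0,52],[-9.1,-17.5,0,0,0,0,52],[-9.1,-17.5,0,0,0,0,52],[-9.1,-17.5,0,0,0,0,52],[-9.1,-17.5,0,0,0,0,52],[-9.1,-17.5,0,0,0,0,52],[-9.1,-17.5,0,0,0,0,52],[-9.1,-17.5,0,0,0,0,52],[-9.1,-17.5,0,0,0,0,52],[-9.1,-17.5,0,0,0,0,52],[-9.1,-17.5,0,0,0,0,52],[-6.4,-12.5,0,0,0,0,52],[-3.3,-6.3,0,0,0,0,52],[0,0,0,0,0,0,52],[0,0,0,0,0,0,52]]]'

```text
time_s: 16.23
ee_pos: [0.4923, 0.3061, 0.1974]
eef_rot: [3.141, 0.0, -0.139]
force: [0.1, 0.5, -1.7]
grip_width: 0.0583
grip_force: 11.9
```

```bash
python3 -c "
from h import *
go(.492,.308,.0484,-.14)
w=optics.camera('wrist'); crop(w,0,60,640,400,1.2,'w4.png')"
```

```text
shift mm [ -0.5  -1.9 149. ] turn z 0.001 | at [0.4923 0.3061 0.1974] [ 3.141  0.    -0.139] w 0.0583 F 11.9 [ 0.1  0.5 -1.7] t 16.23
```

View pics/w4.png

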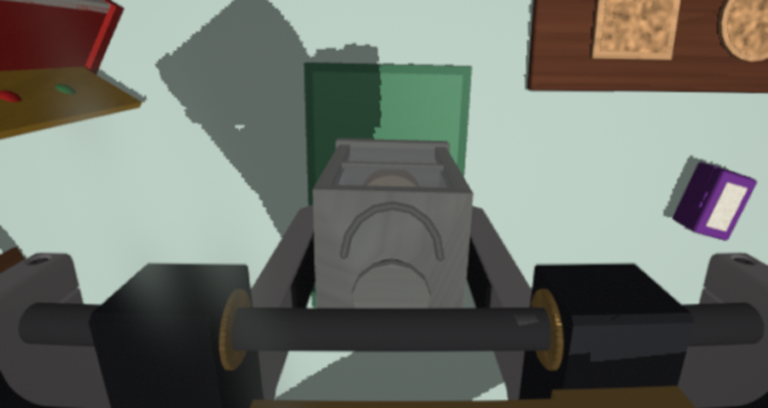

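The lantern is upright in the grip (390,230) and centred over the mat (388,130). Lowering.

>>> carry_out --plan '[[[-0.5,-1.9,4,0,0,0,52],[0,0,10,0,0,0,52],[0,0,16,0,0,0,52],[0,0,18,0,0,0,52],[0,0,18,0,0,0,52],[0,0,18,0,0,0,52],[0,0,18,0,0,0,52],[0,0,14,0,0,0,52],[0,0,10,0,0,0,52],[0,0,7,0,0,0,52],[0,0,5,0,0,0,52],[0,0,3,0,0,0,52],[0,0,2,0,0,0,52],[0,0,1.5,0,0,0,52],[0,0,1,0,0,0,52],[0,0,0,0,0,0,52],[0,0,0,0,0,0,52]]]'

```text
time_s: 17.7
ee_pos: [0.4923, 0.3083, 0.0526]
eef_rot: [-3.141, -0.0, -0.139]
force: [-0.5, 0.7, -2.0]
grip_width: 0.058
grip_force: 11.9
```

>>> carry_out --plan '[[[0,0,1.5,0,0,0,52],[0,0,1,0,0,0,52],[0,0,0.6,0,0,0,52],[0,0,0.5,0,0,0,52],[0,0,0.4,0,0,0,52],[0,0,0,0,0,0,52],[0,0,0,0,0,0,52]]]'

```text
time_s: 18.28
ee_pos: [0.4922, 0.3082, 0.0484]
eef_rot: [-3.142, -0.0, -0.139]
force: [-1.1, -0.6, 1.6]
grip_width: 0.0581
grip_force: 11.9
```

>>> carry_out --plan '[[[0,0,0,0,0,0,64],[0,0,0,0,0,0,72],[0,0,0,0,0,0,80],[0,0,0,0,0,0,80],[0,0,-5,0,0,0,80],[0,0,-12,0,0,0,80],[0,0,-20,0,0,0,80],[0,0,-25,0,0,0,80],[0,0,-25,0,0,0,80],[0,0,-25,0,0,0,80],[0,0,-25,0,0,0,80],[0,0,-12,0,0,0,80],[0,0,-6,0,0,0,80],[0,0,0,0,0,0,80]]]'

```text
time_s: 19.45
ee_pos: [0.4924, 0.3083, 0.2043]
eef_rot: [-3.141, -0.001, -0.139]
force: [0.2, 0.7, -0.1]
grip_width: 0.0799
grip_force: 0.0
```

>>> carry_out --plan '[[[0,0,0,0,0,-0.06,66],[0,0,0,0,0,-0.12,66],[0,0,0,0,0,-0.12,66],[0,0,0,0,0,-0.12,66],[0,0,0,0,0,-0.12,66],[0,0,0,0,0,-0.12,66],[0,0,0,0,0,-0.12,66],[0,0,0,0,0,-0.12,66],[0,0,0,0,0,-0.12,66],[0,0,0,0,0,-0.12,66],[0,0,0,0,0,-0.12,66],[0,0,0,0,0,-0.12,66],[0,0,0,0,0,-0.12,66],[0,0,0,0,0,-0.07,66],[0,0,0,0,0,0,66],[0,0,0,0,0,0,66]]]'

```text
time_s: 20.78
ee_pos: [0.4918, 0.308, 0.202]
eef_rot: [-3.14, 0.001, 1.428]
force: [-0.1, -0.2, -0.8]
grip_width: 0.0664
grip_force: 0.0
```

```bash
python3 -c "
from h import *
go(.6187,-.0437,.15,1.432)"
```

```text
shift mm [-330.   175.7   52.1] turn z -0.004 | at [0.4918 0.308  0.202 ] [-3.140e+00  1.000e-03  1.428e+00] w 0.0664 F 0.0 [-0.1 -0.2 -0.8] t 20.78
```

>>> carry_out --plan '[[[-8.6,4.6,0,0,0,-0.004,66],[-17.1,9.1,0,0,0,0,66],[-21.4,11.4,0,0,0,0,66],[-21.4,11.4,0,0,0,0,66],[-21.4,11.4,0,0,0,0,66],[-21.4,11.4,0,0,0,0,66],[-21.4,11.4,0,0,0,0,66],[-21.4,11.4,0,0,0,0,66],[-21.4,11.4,0,0,0,0,66],[-21.4,11.4,0,0,0,0,66],[-21.4,11.4,0,0,0,0,66],[-21.4,11.4,8,0,0,0,66],[-21.4,11.4,10,0,0,0,66],[-21.4,11.4,10,0,0,0,66],[-21.4,11.4,10,0,0,0,66],[-17.1,9.1,10,0,0,0,66],[-8.6,4.6,4,0,0,0,66],[0,0,0,0,0,0,66],[0,0,0,0,0,0,66]]]'

```text
time_s: 22.37
ee_pos: [0.6212, -0.0422, 0.1512]
eef_rot: [-3.141, -0.0, 1.433]
force: [-0.5, 0.4, 0.6]
grip_width: 0.0659
grip_force: 0.0
```

```bash
python3 -c "
from h import *
go(.6187,-.0437,.0145,1.432)
w=optics.camera('wrist'); cv2.imwrite('pics/w5.png',w['pixels'][:,:,::-1])"
```

```text
shift mm [ -1.8  -2.2 136.7] turn z 0.001 | at [ 0.6212 -0.0422  0.1512] [-3.141 -0.     1.433] w 0.0659 F 0.0 [-0.5  0.4  0.6] t 22.37
```

View pics/w5.png

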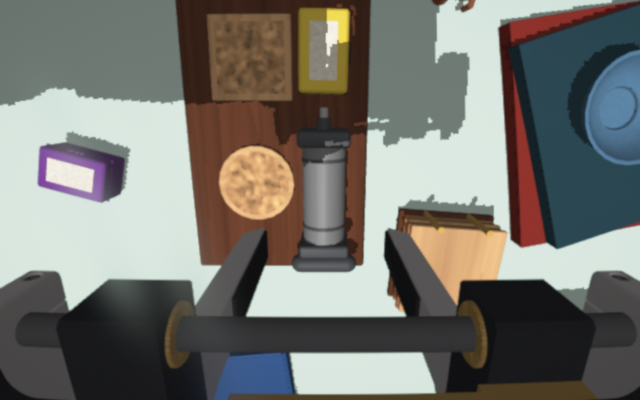

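The pump barrel (324,190) is centred between the fingers and the caddy is clear. The near finger will come down above the round coaster, so I'll keep the tips at z ≈ 20 mm.

>>> carry_out --plan '[[[-1.8,-2.2,8,0,0,0,60],[0,0,16,0,0,0,60],[0,0,20,0,0,0,60],[0,0,20,0,0,0,60],[0,0,20,0,0,0,60],[0,0,18,0,0,0,60],[0,0,14,0,0,0,60],[0,0,9,0,0,0,60],[0,0,4,0,0,0,60],[0,0,1.5,0,0,0,60],[0,0,0,0,0,0,60],[0,0,0,0,0,0,32],[0,0,0,0,0,0,32],[0,0,0,0,0,0,32],[0,0,0,0,0,0,32],[0,0,0,0,0,0,32],[0,0,0,0,0,0,32]]]' --squeeze 15

```text
time_s: 23.83
ee_pos: [0.6192, -0.0438, 0.0212]
eef_rot: [3.141, 0.0, 1.435]
force: [-1.0, 0.8, 4.8]
grip_width: 0.0374
grip_force: 15.0
```

>>> carry_out --plan '[[[0,0,-3,0,0,0,32],[0,0,-6,0,0,0,32],[0,0,-12,0,0,0,32],[0,0,-18,0,0,-0.02,32],[0,0,-20,0,0,-0.04,32],[0,0,-20,0,0,-0.04,32],[0,0,-12,0,0,-0.006,32],[0,0,-6,0,0,0,32],[0,0,0,0,0,0,32]]]'

```text
time_s: 24.58
ee_pos: [0.6195, -0.0437, 0.1192]
eef_rot: [3.139, 0.0, 1.54]
force: [0.1, -1.0, -1.5]
grip_width: 0.0374
grip_force: 15.0
```

```bash
python3 -c "
from h import *
go(.382,-.310,.0165,1.541)"
```

```text
shift mm [-273.5 -229.2  102.3] turn z -0.001 | at [ 0.6195 -0.0437  0.1192] [3.139 0.    1.54 ] w 0.0374 F 15.0 [ 0.1 -1.  -1.5] t 24.58
```

>>> carry_out --plan '[[[-7.1,-6,0,0,0,0,32],[-14.2,-11.9,0,0,0,0,32],[-17.8,-14.9,0,0,0,0,32],[-17.8,-14.9,0,0,0,0,32],[-17.8,-14.9,0,0,0,0,32],[-17.8,-14.9,0,0,0,0,32],[-17.8,-14.9,0,0,0,0,32],[-17.8,-14.9,0,0,0,0,32],[-17.8,-14.9,0,0,0,0,32],[-17.8,-14.9,0,0,0,0,32],[-17.8,-14.9,0,0,0,0,32],[-17.8,-14.9,0,0,0,0,32],[-17.8,-14.9,0,0,0,0,32],[-17.8,-14.9,0,0,0,0,32],[-17.8,-14.9,0,0,0,0,32],[-14.2,-11.9,0,0,0,0,32],[-7.1,-6,0,0,0,0,32],[0,0,0,0,0,0,32],[0,0,0,0,0,0,32]]]'

```text
time_s: 26.17
ee_pos: [0.3811, -0.3104, 0.1172]
eef_rot: [-3.141, -0.001, 1.54]
force: [0.6, 0.1, -1.7]
grip_width: 0.0374
grip_force: 15.0
```

```bash
python3 -c "
from h import *
go(.382,-.310,.0165,1.541)
w=optics.camera('wrist'); cv2.imwrite('pics/w6.png',w['pixels'][:,:,::-1]);import pickle; pickle.dump(w,open('w6.pkl','wb'))"
```

```text
shift mm [  0.3   0.9 100.7] turn z -0.001 | at [ 0.3811 -0.3104  0.1172] [-3.141e+00 -1.000e-03  1.540e+00] w 0.0374 F 15.0 [ 0.6  0.1 -1.7] t 26.17
```

View pics/w6.png

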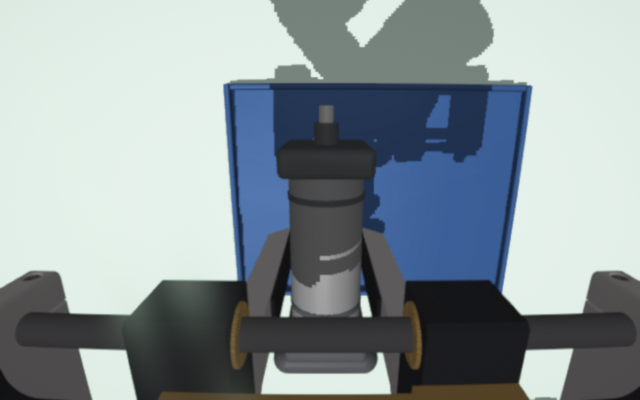

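The pump hangs level over the tray, nozzle tip at (326,108). The tray's far corners are (225,85) and (531,87), and its near edge is around v≈295. Refining the tray pose from these.

```bash
python3 -c "
from h import *
import pickle; w=pickle.load(open('w6.pkl','rb'))
q=P(w,[[225,84],[531,87],[240,296],[503,295]],.014)[:,:2]; print(q.round(4).tolist())
print(P(w,[[326,106]],.122).round(4), proj(w,[[.305,-.405,.014],[.55,-.41,.014]]))
c=optics.camera('scene'); im=c['pixels'].astype(int); m=((im[:,:,2]>im[:,:,0]+25)&(im[:,:,2]>im[:,:,1]+12)).astype('uint8'); n,l,s,ce=cv2.connectedComponentsWithStats(m)
i=[k for k in range(1,n) if s[k,4]>1500 and 120<ce[k][0]<260][0]; p=np.argwhere(l==i)[:,::-1]
r=p[[p[:,0].argmin(),p[:,1].argmin(),p[:,0].argmax(),p[:,1].argmax()]]; print(r.tolist(),P(c,r,.012)[:,:2].round(3).tolist())"
```

```text
[[0.3041, -0.2158], [0.5493, -0.2247], [0.2977, -0.405], [0.546, -0.4128]]
[[ 0.3837 -0.2353  0.122 ]] [[247.75409685 295.8455817 ]
 [507.44565453 292.20546525]]
[[132, 264], [186, 226], [251, 267], [197, 320]] [[0.299, -0.399], [0.325, -0.232], [0.551, -0.225], [0.543, -0.41]]
```

>>> carry_out --plan '[[[-2.6,0,6,0,0,0,32],[0,0,14,0,0,0,32],[0,0,18,0,0,0,32],[0,0,18,0,0,0,32],[0,0,14,0,0,0,32],[0,0,10,0,0,0,32],[0,0,7,0,0,0,32],[0,0,5,0,0,0,32],[0,0,3,0,0,0,32],[0,0,2,0,0,0,32],[0,0,1,0,0,0,32],[0,0,0,0,0,0,32],[0,0,0,0,0,0,32]]]'

```text
time_s: 27.35
ee_pos: [0.3815, -0.3134, 0.0201]
eef_rot: [3.141, 0.0, 1.541]
force: [0.2, 0.1, -0.9]
grip_width: 0.0375
grip_force: 15.0
```

>>> carry_out --plan '[[[0,0,1.5,0,0,0,32],[0,0,1,0,0,0,32],[0,0,0.6,0,0,0,32],[0,0,0.5,0,0,0,32],[0,0,0.4,0,0,0,32],[0,0,0,0,0,0,32],[0,0,0,0,0,0,32]]]'

```text
time_s: 27.93
ee_pos: [0.3813, -0.3133, 0.0161]
eef_rot: [3.142, 0.0, 1.541]
force: [-3.1, 2.8, 5.9]
grip_width: 0.0375
grip_force: 15.0
```

>>> carry_out --plan '[[[0,0,0,0,0,0,42],[0,0,0,0,0,0,48],[0,0,0,0,0,0,56],[0,0,0,0,0,0,56],[0,0,-5,0,0,0,56],[0,0,-12,0,0,0,56],[0,0,-20,0,0,0.03,56],[0,0,-25,0,0,0.04,56],[0,0,-25,0,0,0.04,56],[0,0,-25,0,0,0.012,56],[0,0,-15,0,0,0,56],[0,0,-6,0,0,0,56],[0,0,0,0,0,0,56]]]'

```text
time_s: 29.02
ee_pos: [0.3817, -0.3136, 0.15]
eef_rot: [3.14, 0.001, 1.419]
force: [-0.5, 0.2, 0.0]
grip_width: 0.056
grip_force: 0.0
```

```bash
python3 -c "
from h import *
go(.635,.072,.11,1.419)"
```

```text
shift mm [419.5 192.   39.8] turn z -0.0 | at [ 0.3817 -0.3136  0.15  ] [3.140e+00 1.000e-03 1.419e+00] w 0.056 F 0.0 [-0.5  0.2  0. ] t 29.02
```

>>> carry_out --plan '[[[9.7,4.4,0,0,0,0,56],[19.3,8.8,0,0,0,0,56],[24.1,11,0,0,0,0,56],[24.1,11,0,0,0,0,56],[24.1,11,0,0,0,0,56],[24.1,11,0,0,0,0,56],[24.1,11,0,0,0,0,56],[24.1,11,0,0,0,0,56],[24.1,11,0,0,0,0,56],[24.1,11,0,0,0,0,56],[24.1,11,0,0,0,0,56],[24.1,11,0,0,0,0,56],[24.1,11,0,0,0,0,56],[24.1,11,6,0,0,0,56],[24.1,11,8,0,0,0,56],[24.1,11,8,0,0,0,56],[24.1,11,8,0,0,0,56],[19.3,8.8,6,0,0,0,56],[9.7,4.4,4,0,0,0,56],[0,0,0,0,0,0,56]]]'

```text
time_s: 30.68
ee_pos: [0.6335, 0.0744, 0.1062]
eef_rot: [-3.138, 0.001, 1.421]
force: [-1.0, -0.0, 0.7]
grip_width: 0.0561
grip_force: 0.0
```

```bash
python3 -c "
from h import *
go(.635,.072,.020,1.419)
w=optics.camera('wrist')
im=w['pixels'].astype(int); m=((im[:,:,0]>im[:,:,2]+60)&(im[:,:,1]>im[:,:,2]+45)).astype('uint8'); m=cv2.morphologyEx(m,cv2.MORPH_CLOSE,np.ones((25,25))); n,l,s,ce=cv2.connectedComponentsWithStats(m)
pr=proj(w,[[.635,.072,.044]]); print('expected px',pr)
for k in range(1,n):
    if s[k,4]>300: print(s[k],ce[k].round(1),P(w,[ce[k]],.044).round(4))
cv2.imwrite('pics/w7.png',w['pixels'][:,:,::-1])"
```

```text
shift mm [-2.1  2.2 86.2] turn z 0.002 | at [0.6335 0.0744 0.1062] [-3.138e+00  1.000e-03  1.421e+00] w 0.0561 F 0.0 [-1.  -0.   0.7] t 30.68
expected px [[328.42725342 213.01743253]]
[306   0  46  20 496] [324.3   6.5] [[0.653  0.2105 0.044 ]]
[  205   159   152    91 10437] [276.3 199.9] [[0.5986 0.0877 0.044 ]]
[259 287  38  29 738] [276.7 304.3] [[0.5823 0.0016 0.044 ]]
```

>>> carry_out --plan '[[[-2.1,2.2,8,0,0,0,58],[0,0,14,0,0,0,58],[0,0,18,0,0,0,58],[0,0,16,0,0,0,58],[0,0,12,0,0,0,58],[0,0,7,0,0,0,58],[0,0,4,0,0,0,58],[0,0,2,0,0,0,58],[0,0,0,0,0,0,58],[0,0,0,0,0,0,58]]]' --squeeze 10

```text
time_s: 31.57
ee_pos: [0.6362, 0.0699, 0.0285]
eef_rot: [3.141, -0.0, 1.419]
force: [-0.3, 0.7, 0.9]
grip_width: 0.058
grip_force: 0.0
```

>>> carry_out --plan '[[[0,0,2,0,0,0,58],[0,0,0,0,0,0,34],[0,0,0,0,0,0,34],[0,0,0,0,0,0,34],[0,0,0,0,0,0,34],[0,0,0,0,0,0,34],[0,0,0,0,0,0,34],[0,0,0,0,0,0,34]]]'

```text
time_s: 32.23
ee_pos: [0.6359, 0.07, 0.0259]
eef_rot: [3.141, -0.0, 1.419]
force: [-0.6, 0.2, 2.1]
grip_width: 0.0399
grip_force: 10.0
```

Gripped a bit high, so I'll re-grip 5.5 mm lower.

>>> carry_out --plan '[[[0,0,0,0,0,0,50],[0,0,0,0,0,0,56],[0,0,0,0,0,0,56],[0,0,3,0,0,0,56],[0,0,2.5,0,0,0,56],[0,0,0,0,0,0,56],[0,0,0,0,0,0,56],[0,0,0,0,0,0,34],[0,0,0,0,0,0,34],[0,0,0,0,0,0,34],[0,0,0,0,0,0,34],[0,0,0,0,0,0,34]]]'

```text
time_s: 33.23
ee_pos: [0.636, 0.07, 0.0204]
eef_rot: [3.141, -0.0, 1.419]
force: [0.8, 0.5, 0.5]
grip_width: 0.0399
grip_force: 10.0
```

>>> carry_out --plan '[[[0,0,-3,0,0,0,34],[0,0,-6,0,0,0,34],[0,0,-12,0,0,0,34],[0,0,-18,0,0,-0.02,34],[0,0,-20,0,0,-0.04,34],[0,0,-20,0,0,-0.04,34],[0,0,-16,0,0,-0.02,34],[0,0,-10,0,0,0,34],[0,0,0,0,0,0,34]]]'

```text
time_s: 33.98
ee_pos: [0.6369, 0.07, 0.1284]
eef_rot: [3.137, -0.0, 1.538]
force: [0.8, 0.4, 0.2]
grip_width: 0.0401
grip_force: 10.0
```

```bash
python3 -c "
from h import *
go(.469,-.314,.0155,1.539)"
```

```text
shift mm [-389.4 -155.7  112.1] turn z -0.001 | at [0.6369 0.07   0.1284] [ 3.137 -0.     1.538] w 0.0401 F 10.0 [0.8 0.4 0.2] t 33.98
```

>>> carry_out --plan '[[[-9,-3.6,0,0,0,0,34],[-17.9,-7.2,0,0,0,0,34],[-22.4,-8.95,0,0,0,0,34],[-22.4,-8.95,0,0,0,0,34],[-22.4,-8.95,0,0,0,0,34],[-22.4,-8.95,0,0,0,0,34],[-22.4,-8.95,0,0,0,0,34],[-22.4,-8.95,0,0,0,0,34],[-22.4,-8.95,0,0,0,0,34],[-22.4,-8.95,0,0,0,0,34],[-22.4,-8.95,0,0,0,0,34],[-22.4,-8.95,0,0,0,0,34],[-22.4,-8.95,0,0,0,0,34],[-22.4,-8.95,0,0,0,0,34],[-22.4,-8.95,0,0,0,0,34],[-22.4,-8.95,0,0,0,0,34],[-22.4,-8.95,0,0,0,0,34],[-17.9,-7.2,0,0,0,0,34],[-9,-3.6,0,0,0,0,34],[0,0,0,0,0,0,34]]]'

```text
time_s: 35.65
ee_pos: [0.4663, -0.3159, 0.1243]
eef_rot: [-3.14, -0.001, 1.536]
force: [0.5, 0.9, -0.2]
grip_width: 0.0401
grip_force: 10.0
```

```bash
python3 -c "
from h import *
go(.469,-.314,.0155,1.539)"
```

```text
shift mm [  1.9   2.8 108.8] turn z -0.003 | at [ 0.4663 -0.3159  0.1243] [-3.140e+00 -1.000e-03  1.536e+00] w 0.0401 F 10.0 [ 0.5  0.9 -0.2] t 35.65
```

>>> carry_out --plan '[[[1.5,2.5,6,0,0,0,34],[0,0,14,0,0,0,34],[0,0,18,0,0,0,34],[0,0,18,0,0,0,34],[0,0,16,0,0,0,34],[0,0,12,0,0,0,34],[0,0,8,0,0,0,34],[0,0,5,0,0,0,34],[0,0,3,0,0,0,34],[0,0,2,0,0,0,34],[0,0,1,0,0,0,34],[0,0,0,0,0,0,34],[0,0,0,0,0,0,34]]]'

```text
time_s: 36.73
ee_pos: [0.4703, -0.3134, 0.0227]
eef_rot: [3.141, 0.0, 1.539]
force: [0.2, 0.6, -0.5]
grip_width: 0.0398
grip_force: 10.0
```

>>> carry_out --plan '[[[0,0,2.5,0,0,0,34],[0,0,1.5,0,0,0,34],[0,0,1,0,0,0,34],[0,0,0.8,0,0,0,34],[0,0,0.7,0,0,0,34],[0,0,0.6,0,0,0,34],[0,0,0,0,0,0,34],[0,0,0,0,0,0,34]]]'

```text
time_s: 37.4
ee_pos: [0.4702, -0.3132, 0.0153]
eef_rot: [3.142, 0.0, 1.539]
force: [-1.7, 1.8, 3.2]
grip_width: 0.0396
grip_force: 10.0
```

>>> carry_out --plan '[[[0,0,0,0,0,0,44],[0,0,0,0,0,0,50],[0,0,0,0,0,0,54],[0,0,0,0,0,0,54],[0,0,-5,0,0,0,54],[0,0,-12,0,0,0,54],[0,0,-20,0,0,0,54],[0,0,-28,0,0,0,54],[0,0,-28,0,0,0,54],[0,0,-28,0,0,0,54],[0,0,-28,0,0,0,54],[0,0,-22,0,0,0,54],[0,0,-14,0,0,0,54],[0,0,-5,0,0,0,54],[0,0,0,0,0,0,54]]]'

```text
time_s: 38.65
ee_pos: [0.4705, -0.3134, 0.2069]
eef_rot: [3.139, 0.002, 1.539]
force: [-0.1, -0.8, -0.7]
grip_width: 0.054
grip_force: 0.0
```

>>> carry_out --plan '[[[0,0,0,0,0,0.06,80],[0,0,0,0,0,0.12,80],[0,0,0,0,0,0.12,80],[0,0,0,0,0,0.12,80],[0,0,0,0,0,0.12,80],[0,0,0,0,0,0.12,80],[0,0,0,0,0,0.12,80],[0,0,0,0,0,0.12,80],[0,0,0,0,0,0.12,80],[0,0,0,0,0,0.12,80],[0,0,0,0,0,0.12,80],[0,0,0,0,0,0.12,80],[0,0,0,0,0,0.12,80],[0,0,0,0,0,0.12,80],[0,0,0,0,0,0.118,80],[0,0,0,0,0,0.06,80],[0,0,0,0,0,0,80],[0,0,0,0,0,0,80]]]'

```text
time_s: 40.15
ee_pos: [0.4699, -0.313, 0.2043]
eef_rot: [-3.141, 0.001, -0.257]
force: [0.8, -0.1, -0.2]
grip_width: 0.0801
grip_force: 0.0
```

```bash
python3 -c "
from h import *
go(.384,.3242,.2,-.139)
s=optics.camera('side'); c=optics.camera('scene'); a=s['pixels'][100:400,120:440]; b=c['pixels'][80:380,110:430]
cv2.imwrite('pics/chk.png',cv2.resize(np.hstack([a,b])[:,:,::-1],None,fx=1.25,fy=1.25))"
```

```text
shift mm [-245.  -594.5    5. ] turn z -0.118 | at [ 0.4699 -0.313   0.2043] [-3.141e+00  1.000e-03 -2.570e-01] w 0.0801 F 0.0 [ 0.8 -0.1 -0.2] t 40.15
```

View pics/chk.png

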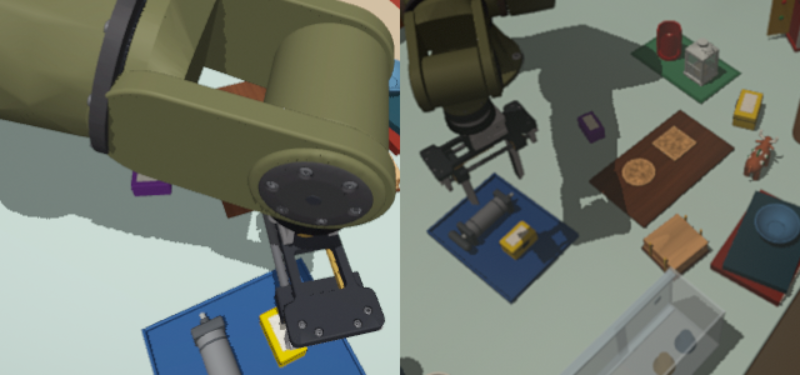

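The check shows the pump and case flat side by side in the tray, the votive and lantern upright on the mat, and the bull and caddy undisturbed. Now returning the votive.

>>> carry_out --plan '[[[0,0,0,0,0,-0.118,80],[-2.7,-9.5,0,0,0,0,80],[-5.3,-19,0,0,0,0,80],[-6.67,-23.8,0,0,0,0,80],[-6.67,-23.8,0,0,0,0,80],[-6.67,-23.8,0,0,0,0,80],[-6.67,-23.8,0,0,0,0,80],[-6.67,-23.8,0,0,0,0,80],[-6.67,-23.8,0,0,0,0,80],[-6.67,-23.8,0,0,0,0,80],[-6.67,-23.8,0,0,0,0,80],[-6.67,-23.8,0,0,0,0,80],[-6.67,-23.8,0,0,0,0,80],[-6.67,-23.8,0,0,0,0,80],[-6.67,-23.8,0,0,0,0,80],[-6.67,-23.8,0,0,0,0,80],[-6.67,-23.8,0,0,0,0,80],[-6.67,-23.8,0,0,0,0,80],[-6.67,-23.8,0,0,0,0,80],[-6.67,-23.8,0,0,0,0,80]]]'

```text
time_s: 41.92
ee_pos: [0.41, 0.1341, 0.2051]
eef_rot: [-3.141, -0.0, -0.144]
force: [0.0, -0.7, -0.4]
grip_width: 0.0798
grip_force: 0.0
```

>>> carry_out --plan '[[[-6.67,-23.8,0,0,0,0,80],[-6.67,-23.8,0,0,0,0,80],[-6.67,-23.8,0,0,0,0,80],[-6.67,-23.8,0,0,0,0,80],[-6.67,-23.8,0,0,0,0,80],[-6.67,-23.8,0,0,0,0,80],[-6,-20,0,0,0,0,80],[-4,-15,0,0,0,0,80],[-2.5,-8,0,0,0,0,80],[0,0,0,0,0,0,80],[0,0,0,0,0,0,80]]]'

```text
time_s: 42.83
ee_pos: [0.3848, 0.3237, 0.205]
eef_rot: [3.141, 0.0, -0.142]
force: [1.0, 0.5, 0.2]
grip_width: 0.08
grip_force: 0.0
```

```bash
cat >> h.py <<'E'
def blob(c,f,z,lo=200):
    im=c['pixels'].astype(int); m=f(im[:,:,0],im[:,:,1],im[:,:,2]).astype('uint8'); n,l,s,ce=cv2.connectedComponentsWithStats(m)
    for k in range(1,n):
        if s[k,4]>lo: print(s[k].tolist(),ce[k].round(1),P(c,[ce[k]],z)[0,:2].round(4))
E
python3 -c "
from h import *
go(.384,.3242,.0345,-.139)
w=optics.camera('wrist'); print('expected rim px',proj(w,[[.384,.3242,.089],[.4922,.3082,.11]]).round(0))
blob(w,lambda r,g,b:(r>g+50)&(r>b+50),.08)"
```

```text
shift mm [ -0.8  -0.4 170.5] turn z -0.003 | at [0.3848 0.3237 0.205 ] [ 3.141  0.    -0.142] w 0.08 F 0.0 [1.  0.5 0.2] t 42.83
expected rim px [[325. 193.]
 [325.  60.]]
[291, 151, 69, 75, 2199] [323.4 190.8] [0.3843 0.3254]
```

>>> carry_out --plan '[[[-0.8,-0.4,10,0,0,-0.003,80],[0,0,20,0,0,0,80],[0,0,24,0,0,0,80],[0,0,24,0,0,0,80],[0,0,20,0,0,0,80],[0,0,18,0,0,0,80],[0,0,18,0,0,0,80],[0,0,16,0,0,0,80],[0,0,10,0,0,0,80],[0,0,6,0,0,0,80],[0,0,3,0,0,0,80],[0,0,0,0,0,0,80],[0,0,0,0,0,0,80],[0,0,0,0,0,0,56],[0,0,0,0,0,0,56],[0,0,0,0,0,0,56],[0,0,0,0,0,0,56],[0,0,0,0,0,0,56],[0,0,0,0,0,0,56]]]' --squeeze 12

```text
time_s: 44.47
ee_pos: [0.3845, 0.3246, 0.0365]
eef_rot: [-3.141, -0.0, -0.138]
force: [-1.1, -2.0, 6.3]
grip_width: 0.0605
grip_force: 12.0
```

>>> carry_out --plan '[[[0,0,-3,0,0,0,56],[0,0,-6,0,0,0,56],[0,0,-10,0,0,0,56],[0,0,-15,0,0,0,56],[0,0,-20,0,0,0,56],[0,0,-20,0,0,0,56],[0,0,-20,0,0,0,56],[0,0,-20,0,0,0,56],[0,0,-20,0,0,0,56],[0,0,-18,0,0,0,56],[0,0,-10,0,0,0,56],[0,0,-4,0,0,0,56],[0,0,0,0,0,0,56]]]'

```text
time_s: 45.55
ee_pos: [0.3845, 0.3246, 0.2028]
eef_rot: [-3.141, -0.001, -0.138]
force: [0.0, 0.4, -1.7]
grip_width: 0.0608
grip_force: 12.0
```

```bash
python3 -c "
from h import *
go(.5567,-.0294,.0465,-.139)"
```

```text
shift mm [219.2 327.  156.2] turn z 0.001 | at [0.3845 0.3246 0.2028] [-3.141e+00 -1.000e-03 -1.380e-01] w 0.0608 F 12.0 [ 0.   0.4 -1.7] t 45.55
```

>>> carry_out --plan '[[[3.7,5.5,0,0,0,0,56],[7.4,11,0,0,0,0,56],[12.31,18.37,0,0,0,0,56],[12.31,18.37,0,0,0,0,56],[12.31,18.37,0,0,0,0,56],[12.31,18.37,0,0,0,0,56],[12.31,18.37,0,0,0,0,56],[12.31,18.37,0,0,0,0,56],[12.31,18.37,0,0,0,0,56],[12.31,18.37,0,0,0,0,56],[12.31,18.37,0,0,0,0,56],[12.31,18.37,0,0,0,0,56],[12.31,18.37,0,0,0,0,56],[12.31,18.37,0,0,0,0,56],[12.31,18.37,0,0,0,0,56],[12.31,18.37,0,0,0,0,56],[12.31,18.37,0,0,0,0,56],[12.31,18.37,0,0,0,0,56],[7.4,11,0,0,0,0,56],[3.7,5.5,0,0,0,0,56]]]'

```text
time_s: 47.22
ee_pos: [0.5564, -0.0311, 0.201]
eef_rot: [3.141, 0.002, -0.14]
force: [-0.4, 0.3, -1.8]
grip_width: 0.0611
grip_force: 12.0
```

>>> carry_out --plan '[[[0,0,0,0,0,0,56],[0,0,6,0,0,0,56],[0,0,14,0,0,0,56],[0,0,20,0,0,0,56],[0,0,22,0,0,0,56],[0,0,22,0,0,0,56],[0,0,20,0,0,0,56],[0,0,16,0,0,0,56],[0,0,10,0,0,0,56],[0,0,4,0,0,0,56],[0,0,0,0,0,0,56],[0,0,0,0,0,0,56],[0,0,0,0,0,0,56]]]'

```text
time_s: 48.3
ee_pos: [0.5569, -0.0294, 0.0692]
eef_rot: [-3.142, -0.002, -0.138]
force: [0.0, -1.0, -0.4]
grip_width: 0.0608
grip_force: 12.0
```

```bash
python3 -c "
from h import *
go(.5567,-.0294,.0475,-.139)"
```

```text
shift mm [-0.2  0.  21.7] turn z 0.001 | at [ 0.5569 -0.0294  0.0692] [-3.142e+00 -2.000e-03 -1.380e-01] w 0.0608 F 12.0 [ 0.  -1.  -0.4] t 48.3
```

>>> carry_out --plan '[[[0,0,5,0,0,0,56],[0,0,5,0,0,0,56],[0,0,4,0,0,0,56],[0,0,3,0,0,0,56],[0,0,1.5,0,0,0,56],[0,0,1,0,0,0,56],[0,0,0.7,0,0,0,56],[0,0,0.5,0,0,0,56],[0,0,0,0,0,0,56],[0,0,0,0,0,0,56]]]'

```text
time_s: 49.13
ee_pos: [0.5565, -0.0295, 0.0476]
eef_rot: [-3.142, -0.0, -0.138]
force: [-0.4, -1.0, -1.3]
grip_width: 0.0606
grip_force: 12.0
```

>>> carry_out --plan '[[[0,0,0.5,0,0,0,56],[0,0,0.4,0,0,0,56],[0,0,0,0,0,0,56],[0,0,0,0,0,0,56]]]'

```text
time_s: 49.47
ee_pos: [0.5566, -0.0295, 0.0475]
eef_rot: [-3.142, -0.001, -0.138]
force: [-4.8, -0.3, 8.7]
grip_width: 0.061
grip_force: 12.0
```

Contact. Releasing, lifting and going back for the lantern.

>>> carry_out --plan '[[[0,0,-0.4,0,0,0,56],[0,0,0,0,0,0,66],[0,0,0,0,0,0,72],[0,0,0,0,0,0,80],[0,0,0,0,0,0,80],[0,0,-5,0,0,0,80],[0,0,-12,0,0,0,80],[0,0,-20,0,0,0,80],[0,0,-25,0,0,0,80],[0,0,-25,0,0,0,80],[0,0,-25,0,0,0,80],[0,0,-25,0,0,0,80],[0,0,-12,0,0,0,80],[0,0,-4,0,0,0,80],[0,0,0,0,0,0,80]]]'

```text
time_s: 50.72
ee_pos: [0.5567, -0.0295, 0.2014]
eef_rot: [-3.142, -0.002, -0.138]
force: [0.2, 0.6, -0.1]
grip_width: 0.0798
grip_force: 0.0
```

```bash
python3 -c "
from h import *
go(.4922,.3082,.2,-.139)
c=optics.camera('side')
w=optics.camera('wrist'); print('expected',proj(w,[[.5566,-.0295,.1]]).round(0)); blob(w,lambda r,g,b:(r>g+60)&(r>b+60)&(b<90),.09)"
```

```text
shift mm [-110.4 -325.6    1.2] turn z 0.001 | at [ 0.5567 -0.0295  0.2014] [-3.142e+00 -2.000e-03 -1.380e-01] w 0.0798 F 0.0 [ 0.2  0.6 -0.1] t 50.72
expected [[325. 197.]]
[53, 0, 99, 28, 1245] [96.5  7.4] [0.7326 0.1284]
[289, 151, 74, 80, 2745] [325.4 194.4] [ 0.5561 -0.0296]
```

>>> carry_out --plan '[[[-1.9,-5.5,0,0,0,0,80],[-3.7,-11,0,0,0,0,80],[-6.2,-18.3,0,0,0,0,80],[-6.2,-18.3,0,0,0,0,80],[-6.2,-18.3,0,0,0,0,80],[-6.2,-18.3,0,0,0,0,80],[-6.2,-18.3,0,0,0,0,80],[-6.2,-18.3,0,0,0,0,80],[-6.2,-18.3,0,0,0,0,80],[-6.2,-18.3,0,0,0,0,80],[-6.2,-18.3,0,0,0,0,80],[-6.2,-18.3,0,0,0,0,80],[-6.2,-18.3,0,0,0,0,80],[-6.2,-18.3,0,0,0,0,80],[-6.2,-18.3,0,0,0,0,80],[-6.2,-18.3,0,0,0,0,80],[-6.2,-18.3,0,0,0,0,80],[-6.2,-18.3,0,0,0,0,80],[-3.7,-11,0,0,0,0,80],[-1.9,-5.3,0,0,0,0,80]]]'

```text
time_s: 52.48
ee_pos: [0.4909, 0.3099, 0.1994]
eef_rot: [3.141, 0.001, -0.136]
force: [0.5, -0.1, 0.8]
grip_width: 0.0799
grip_force: 0.0
```

>>> carry_out --plan '[[[0,0,0,0,0,0,80],[0,0,6,0,0,0,80],[0,0,14,0,0,0,80],[0,0,20,0,0,0,80],[0,0,14,0,0,0,80],[0,0,6,0,0,0,80],[0,0,0,0,0,0,80],[0,0,0,0,0,0,80]]]'

```text
time_s: 53.15
ee_pos: [0.4922, 0.3078, 0.1403]
eef_rot: [-3.141, -0.0, -0.139]
force: [1.0, 0.5, 0.3]
grip_width: 0.08
grip_force: 0.0
```

```bash
python3 -c "
from h import *
go(.4922,.3082,.0484,-.139)"
```

```text
shift mm [-0.1 -0.4 91.9] turn z 0.0 | at [0.4922 0.3078 0.1403] [-3.141 -0.    -0.139] w 0.08 F 0.0 [1.  0.5 0.3] t 53.15
```

>>> carry_out --plan '[[[0,-0.4,8,0,0,0,80],[0,0,16,0,0,0,80],[0,0,18,0,0,0,80],[0,0,18,0,0,0,80],[0,0,14,0,0,0,80],[0,0,9,0,0,0,80],[0,0,5,0,0,0,80],[0,0,3,0,0,0,80],[0,0,0,0,0,0,80],[0,0,0,0,0,0,80],[0,0,0,0,0,0,52],[0,0,0,0,0,0,52],[0,0,0,0,0,0,52],[0,0,0,0,0,0,52],[0,0,0,0,0,0,52],[0,0,0,0,0,0,52]]]'

```text
time_s: 54.48
ee_pos: [0.4921, 0.3087, 0.0493]
eef_rot: [-3.141, -0.0, -0.138]
force: [0.2, -0.1, 3.9]
grip_width: 0.0582
grip_force: 11.9
```

>>> carry_out --plan '[[[0,0,-3,0,0,0,52],[0,0,-6,0,0,0,52],[0,0,-12,0,0,0,52],[0,0,-18,0,0,0,52],[0,0,-20,0,0,0,52],[0,0,-20,0,0,0,52],[0,0,-20,0,0,0,52],[0,0,-20,0,0,0,52],[0,0,-18,0,0,0,52],[0,0,-10,0,0,0,52],[0,0,-4,0,0,0,52],[0,0,0,0,0,0,52]]]'

```text
time_s: 55.48
ee_pos: [0.4921, 0.3087, 0.2008]
eef_rot: [-3.141, -0.001, -0.138]
force: [0.7, 0.1, -2.1]
grip_width: 0.0577
grip_force: 11.9
```

```bash
python3 -c "
from h import *
go(.5713,.0815,.2,-.139)"
```

```text
shift mm [109.8 214.1   0.7] turn z 0.001 | at [0.4921 0.3087 0.2008] [-3.141e+00 -1.000e-03 -1.380e-01] w 0.0577 F 11.9 [ 0.7  0.1 -2.1] t 55.48
```

```bash
python3 -c "
from h import *
for n in ['wrist','scene']:
    c=optics.camera(n); print(n, proj(c,[[.5707,.0814,.015]]).round(1)); blob(c,lambda r,g,b:(r>b+45)&(r>120)&(g>80),.015,150)"
```

```text
wrist [[532.6  73.5]]
[304, 0, 105, 48, 1857] [350.6  19.9] [0.6447 0.2622]
[495, 35, 76, 75, 4936] [531.8  72.1] [0.5722 0.0822]
scene [[328.2 193.9]]
[377, 151, 23, 24, 245] [388.1 163.1] [0.6455 0.2821]
[442, 159, 198, 241, 31874] [562.4 294.6] [1.223  0.1597]
[312, 181, 34, 27, 451] [329.1 194.1] [0.5731 0.0822]
[305, 251, 51, 44, 1143] [330.3 272.5] [ 0.7219 -0.1217]
[190, 257, 27, 25, 219] [202.9 269.2] [ 0.4587 -0.3025]
```

>>> carry_out --plan '[[[3,5.9,0,0,0,0,52],[6,11.7,0,0,0,0,52],[9.17,17.76,0,0,0,0,52],[9.17,17.76,0,0,0,0,52],[9.17,17.76,0,0,0,0,52],[9.17,17.76,0,0,0,0,52],[9.17,17.76,0,0,0,0,52],[9.17,17.76,0,0,0,0,52],[9.17,17.76,0,0,0,0,52],[9.17,17.76,0,0,0,0,52],[9.17,17.76,0,0,0,0,52],[9.17,17.76,0,0,0,0,52],[6.4,12.4,0,0,0,0,52],[3.3,6.2,0,0,0,0,52],[0,0,0,0,0,0,52],[0,0,0,0,0,0,52]]]'

```text
time_s: 56.92
ee_pos: [0.5717, 0.0817, 0.1997]
eef_rot: [-3.142, 0.0, -0.139]
force: [-0.3, 0.3, -1.8]
grip_width: 0.0587
grip_force: 11.9
```

>>> carry_out --plan '[[[0,0,6,0,0,0,52],[0,0,14,0,0,0,52],[0,0,20,0,0,0,52],[0,0,22,0,0,0,52],[0,0,20,0,0,0,52],[0,0,16,0,0,0,52],[0,0,12,0,0,0,52],[0,0,8,0,0,0,52],[0,0,4,0,0,0,52],[0,0,0,0,0,0,52],[0,0,0,0,0,0,52],[0,0,0,0,0,0,52]]]'

```text
time_s: 57.92
ee_pos: [0.5723, 0.0817, 0.0789]
eef_rot: [-3.141, -0.001, -0.138]
force: [-0.6, -0.3, -2.7]
grip_width: 0.0583
grip_force: 11.9
```

```bash
python3 -c "
from h import *
go(.572,.0817,.0603,-.139)"
```

```text
shift mm [-0.3  0.1 18.6] turn z 0.001 | at [0.5723 0.0817 0.0789] [-3.141e+00 -1.000e-03 -1.380e-01] w 0.0583 F 11.9 [-0.6 -0.3 -2.7] t 57.92
```

>>> carry_out --plan '[[[-0.3,0,5,0,0,0,52],[0,0,4,0,0,0,52],[0,0,3,0,0,0,52],[0,0,2,0,0,0,52],[0,0,1.5,0,0,0,52],[0,0,1,0,0,0,52],[0,0,0.7,0,0,0,52],[0,0,0.5,0,0,0,52],[0,0,0.4,0,0,0,52],[0,0,0,0,0,0,52],[0,0,0,0,0,0,52]]]'

```text
time_s: 58.83
ee_pos: [0.5716, 0.0817, 0.0603]
eef_rot: [-3.142, -0.0, -0.138]
force: [-3.0, -0.3, 4.0]
grip_width: 0.0581
grip_force: 11.9
```

Contact. Releasing, lifting and backing away.

>>> carry_out --plan '[[[0,0,0,0,0,0,60],[0,0,0,0,0,0,68],[0,0,0,0,0,0,80],[0,0,0,0,0,0,80],[0,0,-5,0,0,0,80],[0,0,-12,0,0,0,80],[0,0,-20,0,0,0,80],[0,0,-25,0,0,0,80],[0,0,-25,0,0,0,80],[0,0,-25,0,0,0,80],[0,0,-25,0,0,0,80],[0,0,-20,0,0,0,80],[0,0,-10,0,0,0,80],[0,0,0,0,0,0,80]]]'

```text
time_s: 60.0
ee_pos: [0.5722, 0.0818, 0.2298]
eef_rot: [-3.141, -0.004, -0.138]
force: [-0.6, -0.8, 0.6]
grip_width: 0.0801
grip_force: 0.0
```

>>> carry_out --plan '[[[-10,0,-10,0,0,0,80],[-20,0,-15,0,0,0,80],[-25,0,-15,0,0,0,80],[-25,0,-15,0,0,0,80],[-20,0,-10,0,0,0,80],[-10,0,0,0,0,0,80],[0,0,0,0,0,0,80],[0,0,0,0,0,0,80]]]'

```text
time_s: 60.67
ee_pos: [0.4627, 0.0968, 0.2908]
eef_rot: [3.141, 0.001, -0.138]
force: [0.4, -0.8, 0.7]
grip_width: 0.0801
grip_force: 0.0
```

```bash
python3 -c "
from h import *
go(.5716,.0817,.3,-.139)
w=optics.camera('wrist'); cv2.imwrite('pics/w9.png',w['pixels'][:,:,::-1])
print('expected votive rim, lantern top',proj(w,[[.5566,-.0295,.1],[.5716,.0817,.099]]).round(0))
print('votive'); blob(w,lambda r,g,b:(r>g+60)&(r>b+60)&(b<90),.1)
print('lantern grey'); blob(w,lambda r,g,b:(abs(r-g)<9)&(abs(g-b)<9)&(r>95),.1,300)
print('case/pump tray'); blob(w,lambda r,g,b:(r>b+60)&(g>b+45),.039)
c=optics.camera('scene'); print('scene yellow'); blob(c,lambda r,g,b:(r>b+60)&(g>b+45),.039,60)"
```

```text
shift mm [109.9  -0.   -9.3] turn z 0.001 | at [0.4627 0.0968 0.2908] [ 3.141e+00  1.000e-03 -1.380e-01] w 0.0801 F 0.0 [ 0.4 -0.8  0.7] t 60.67
expected votive rim, lantern top [[434.  71.]
 [325.  71.]]
votive
[394, 42, 69, 63, 1164] [426.8  73.9] [ 0.5544 -0.0222]
lantern grey
[297, 41, 58, 62, 3305] [325.3  71. ] [0.5711 0.0815]
[615, 177, 25, 20, 399] [627.7 186.5] [ 0.4021 -0.2502]
case/pump tray
[126, 0, 83, 62, 1991] [167.6  28.6] [0.6511 0.2579]
[610, 103, 30, 33, 562] [622.5 119.2] [ 0.4716 -0.2905]
scene yellow
[377, 151, 23, 25, 255] [388.1 164.1] [0.6572 0.2578]
[190, 257, 28, 26, 221] [203.1 269.9] [ 0.4742 -0.3109]
```

Numeric check: the lantern's flat top measures (0.571, 0.0815) against a coaster centre of about (0.572, 0.082). The votive sits where it was set down, and the case is in the tray.

```bash
python3 -c "
from station import ctrl
print(ctrl.hand_in())"
```

```text
the job is handed in; nothing more can be done
None
```

I handed the job in after about 61 s of robot time: pump and case lie side by side in the tray, the votive and lantern are back on their coasters to within about 1–2 mm by camera check, and I left the bull and caddy alone.

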